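# Load and clamp a tube rack in the mixer

### The job

Slide the tube rack gently into the mixer by its blue front handle until it is fully home against the rear stop. Then screw the handwheel down (clockwise) until you feel its pad just meet the tube caps, and from there give it two more divisions on the scale behind the wheel, reading the orange pointer on the far rim; stop there, for overtightening cracks the tubes. Leave everything else on the trolley where it is.

Things in the scene. Friction and masses are not known exactly. Their poses are not given: they have to be found in the camera images.
- mixer: White tube mixer, 300 x 220 mm, fixed. Origin: centre of its underside, on the work surface; x from the open front to the rear motor housing, z up. Its deck, 50 mm high, has two guide rails (12 mm high, 69 mm apart) in which the rack slides along +x. A bridge, top 188 mm high, on two columns at x = 0, y = +-75 mm carries the clamp screw on the axis x = y = 0.
- stop_face (a point): Middle of the front face of the black rubber rear stop, 66 mm behind the mixer's origin along its x, 70 mm above the work surface; axes as the mixer's. The stop may be pressed with at most 25 N.
- stop: The black rubber rear stop itself (14 x 50 x 44 mm), fixed to the mixer.
- rack: Black rack with 4 x 3 capped tubes (red and purple caps, tops 85 mm above its underside) on a 64 mm wide, 176 mm long carrier, 0.28 to 0.56 kg, loose; starts 30 to 60 mm short of home between the guide rails. Origin: underside, below the middle of the tubes; x towards the mixer's rear. Home: point rack_end touches the stop face.
- rack_end (a point): Middle of the rack's rear face, 50 mm behind the rack's origin and 20 mm above its underside; touches the stop when home.
- handle (a point): Grip point of the blue upright handle at the front of the rack: a bar 28 mm wide (y), 12 mm thick (x), its top 17 mm above this point and free for 60 mm below it. Push its front face low down, or pinch its 28 mm width from above.
- wheel_grip (a point): Centre of the black handwheel, on its vertical axis, half-way up its gripping rim: a round disc 62 mm across and 26 mm high, free all round. The pointer and the scale collar lie 23 mm and more below this point.
- wheel: The handwheel. Clockwise from above screws the clamp down, 5 mm per radian. It turns 3.8 rad in all, starts 0 to 0.4 rad from fully up, and stays where it is left. It takes 0.3 Nm to turn while the pad is free; when the pad meets the caps, 0.4 to 2.4 rad after the start, the torque steps up by about 0.07 Nm and then grows by about 0.15 Nm per radian.
- pointer (a point): Tip of the orange pointer, 62 mm from the wheel's axis, 25 mm below wheel_grip; turns with the wheel over the white scale on the collar's far side. Scale lines are 22.5 degrees apart, from 90 degrees left to 90 right of the mixer's +x; two divisions are 45 degrees. It starts 67 to 90 degrees left of the mixer's +x and moves right as the wheel is screwed down.
- plate: Aluminium pressure plate under the bridge, 92 x 60 x 8 mm, sprung, moved down by the wheel; origin: middle of its underside. The face of its blue rubber pad is 6 to 14 mm below it (worn pads differ, so it must be felt). It meets the caps with 15 N, growing by 30 N per radian of the wheel: about 38 N at two divisions. The tubes crack at 60 N.
- stock_rack: Black rack with 5 x 3 tubes, 75 x 130 x 98 mm, loose; to be left alone. Origin: centre of its underside.
- dish: Kidney-shaped steel dish, 210 x 110 x 40 mm, loose; to be left alone.
- swab_box: White carton with orange band, 60 x 100 x 75 mm, loose; to be left alone.
- sanitiser: Clear bottle with blue cap, 64 mm across, 160 mm high, loose; to be left alone.
- clip: Blue plastic tourniquet buckle, 75 x 30 x 14 mm, loose; to be left alone.
Things that resemble listed ones, but are neither listed nor needed, are in the scene too. Leave any yellow look-alike of the rack alone.

How it is judged:
On the way, in this order (a step that is already met when the one before it is completed fails the run):
1. the rack is fully home against the stop while the pad is still clear of the caps (x of rack_end in the frame of stop_face above -0.0025 m and angle between rack's own z axis and vertical below 0.05 rad and contact force between plate and rack below 1 N), for 0.2 s.
2. the pad has met the caps (contact force between plate and rack above 12 N), for 0.1 s.
At the end, for the whole second after the job is handed in: The rack is home (rear face within 2.5 mm of the stop, upright within 0.05 rad) and the pad presses the caps with 31 to 46 N: two divisions after first touch, give or take about half a division; the wheel is released (x of rack_end in the frame of stop_face above -0.0025 m and angle between rack's own z axis and vertical below 0.05 rad and contact force between plate and rack between 31 and 46 N).
It fails at once if the rack is rammed against its stop (over 25 N) (contact force between rack and stop above 25 N).
It fails at once if the clamp is overtightened (pad on caps over 60 N) (contact force between plate and rack above 60 N).
It fails at once if one of the other things on the trolley is moved by more than 25 mm (distance of any of stock_rack, dish, swab_box, sanitiser, clip from where it was at the start of the episode above 0.025 m).
It also fails if it takes over 72 s, if anything falls off the work surface, if the arm or the gripper's body presses on something with over 40 N, if the wrist force passes 120 N, or if a joint passes its speed limit or range.

### The arm

A 7-joint arm with a two-finger parallel gripper is mounted at the origin on the work surface. World frame = base frame: x ahead of the robot, y to its left, z up, the work surface at z = 0. Lengths are in m, angles in rad, forces in N, time in s.
With the tool pointing down it reaches from about 0.4 to 0.9 m from the base axis. Payload 5.5 kg.
Tool frame: the origin (TCP) lies midway between the tips of the shut fingers; the grasp point (between the pads) lies 19 mm behind it (manip.grip_depth is the distance from the TCP to the grasp point, in m); z points along the fingers, x is the direction in which the jaws open and shut, and the axes are right-handed (so a half turn about z gives the same grasp; the last joint's range is limited). The gripper opens to 92 mm and grips with 3 to 60 N. Pads are 19 mm wide; open, the fingers measure 130 mm over their backs; the gripper's body (75 mm by 190 mm) begins 47 mm behind the grasp point.
Start: joints at [-1.017, 0.501, -0.427, 1.55, 0.221, 1.138, -0.21], TCP at [0.186, 0.623, 0.227] pointing down, gripper open.
Joint ranges: [-2.88, 2.88], [-0.31, 2.03], [-1.54, 1.56], [0.2, 2.42], [-1.41, 4.55], [0.19, 2.02], [-2.57, 2.57]. Speed limits (rad/s): [2.57, 2.57, 3.14, 3.14, 3.14, 3.14, 3.14].

### API

Orientations are given as a unit quaternion [x, y, z, w].
In Python, from bench import manip, effector, viewer gives the robot as it stands. Calls block until the motion is done:
- manip.move_pose(position, orientation): joint-space move of the TCP to a pose.
- manip.servo_line(position, ori=None, vel=0.15): straight line of the TCP; ori=None keeps the orientation; vel is the mean speed in m/s.
- manip.movej(angles): joint-space move.
- effector.open_jaws() and effector.close(f_grip=None): open the fingers fully, or close them until they stop; f_grip is the grip in N (None keeps the last).
- manip.sleep(seconds).
- manip.solve_ik(position, orientation): joint angles nearest the present ones, or None.
- viewer.get_image(name): name is "side" or "top"; returns the picture (420x560x3 uint8, red, green, blue); there is no depth.
- viewer.get_calibration(name): a dict with "vfov" (degrees; the focal length in pixels is half the picture's height over the tangent of half this angle, whatever the lens; pixels are square), "cx", "cy" (the principal point, pixels), "dist_coeffs" ([k1, k2, p1, p2, k3] as OpenCV has them; the pictures are not rectified), "eye" and "attitude" of the camera in the world. Camera axes: x right, y down, z forward; pixel columns grow to the right and rows downward; lengths in m; the calibration is good to about 2 mm. A picture is of the moment at which its call begins. get_calibration takes no time and is no camera call.
A pose or a line that the arm cannot do raises manip.PlanningError and nothing moves.
- manip.hand_in(): hands the job in, once; it reports no verdict.
Readings, each from a call of its own:
- manip.current_clock(): time.
- manip.current_q(): joint angles.
- manip.current_joint_velocities(): joint speeds.
- manip.current_tau(): joint torques, N m.
- manip.current_tool_pos(): TCP position.
- manip.current_tcp_rot(): TCP orientation.
- manip.current_force(): force on the tool from outside, world axes, zero at the start.
- manip.current_wrist_torque(): the same for the moment, N m.
- manip.current_finger_gap(): finger opening in m.
Only numpy, scipy, OpenCV 4.12 (cv2) and the standard library are available. Lean on these libraries where they do the work, as an engineer would, in place of code of your own. Each camera call takes 0.05 s, during which the arm holds its last target.

## Working session

There is one attempt and no reset: what is moved stays moved. The work goes in short steps, each a Python script; the robot and the scene stay as the last script left them, time stands still between calls to the robot, and variables do not carry over. Pictures are saved under pics/ and viewed, and the job is handed in when it is done.

```bash
mkdir -p pics; ls; python3 - <<'E'
from bench import manip, effector, viewer
import cv2
for n in("side","top"):
    cv2.imwrite(f"pics/{n}0.png",viewer.get_image(n)[:,:,::-1]); print(viewer.get_calibration(n))
print(manip.current_clock(),manip.grip_depth,manip.current_tool_pos(),manip.current_tcp_rot(),manip.current_finger_gap())
E
```

```text
pics
{'vfov': 54.34997114068861, 'cx': 278.86071525564984, 'cy': 204.05364591474194, 'dist_coeffs': array([-0.12473574,  0.        ,  0.        ,  0.        ,  0.        ]), 'eye': array([ 0.93602412, -0.8594171 ,  0.80368899]), 'attitude': array([ 0.86684035,  0.17131352, -0.10163608, -0.4570663 ])}
{'vfov': 49.560493159423984, 'cx': 286.5155727819203, 'cy': 209.29181752827373, 'dist_coeffs': array([-0.03517755,  0.        ,  0.        ,  0.        ,  0.        ]), 'eye': array([ 0.33369988, -0.02466976,  1.36772943]), 'attitude': array([-0.69502961,  0.71295731, -0.05441185,  0.07526658])}
0.1 0.0188 [0.18621149 0.62210011 0.22577506] [ 8.02064400e-01  5.97236921e-01 -7.07665380e-04  5.06475414e-04] 0.091910648769993
```

View pics/side0.png

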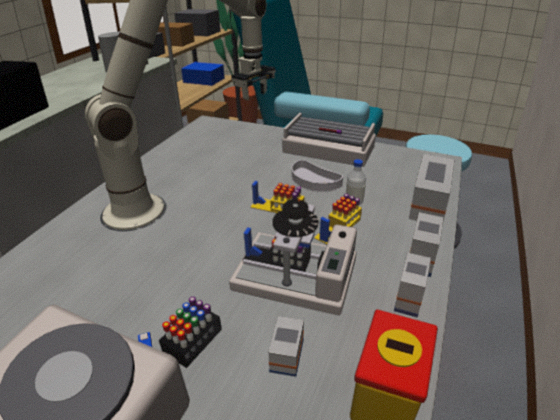

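View pics/top0.png

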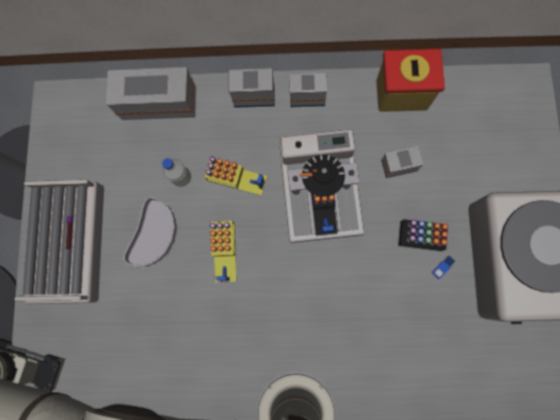

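The top view shows the mixer at about (322,190), with the robot base at the bottom. There are three blue handles in the top view:
- (327,226), on the black rack in the mixer rails
- (258,182), on a yellow look-alike
- (224,272), on a yellow look-alike

In the side view they are at (248,240), (325,228) and (256,190) respectively. I choose the one on the black rack in the mixer and will check it in a crop.

```bash
cat > h.py <<'E'
import numpy as np, cv2
from scipy.spatial.transform import Rotation as R
from bench import manip, effector, viewer
def cal(n):
    c=viewer.get_calibration(n); f=210/np.tan(np.radians(c['vfov'])/2)
    K=np.array([[f,0,c['cx']],[0,f,c['cy']],[0,0,1]]); return K,np.array(c['dist_coeffs']),np.array(c['eye']),R.from_quat(c['attitude']).as_matrix()
def ray(n,p):
    K,d,e,A=cal(n); u=cv2.undistortPoints(np.array([[p]],float),K,d)[0,0]
    v=A@np.array([u[0],u[1],1]); return e,v/np.linalg.norm(v)
def onz(n,p,z):
    e,v=ray(n,p); return e+v*(z-e[2])/v[2]
def proj(n,P):
    K,d,e,A=cal(n); P=np.atleast_2d(P)
    return cv2.projectPoints((P-e)@A,np.zeros(3),np.zeros(3),K,d)[0][:,0]
def tri(p,q):
    (a,u),(b,v)=ray('side',p),ray('top',q)
    s=np.linalg.lstsq(np.c_[u,-v],b-a,rcond=None)[0]; x,y=a+u*s[0],b+v*s[1]
    return (x+y)/2,np.linalg.norm(x-y)
E
python3 - <<'E'
import cv2
s=cv2.imread('pics/side0.png');t=cv2.imread('pics/top0.png')
cv2.imwrite('pics/cs.png',cv2.resize(s[190:310,220:370],None,fx=5,fy=5,interpolation=2))
cv2.imwrite('pics/ct.png',cv2.resize(t[125:245,270:370],None,fx=5,fy=5,interpolation=2))
E
```

```text
(no output)
```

View pics/cs.png

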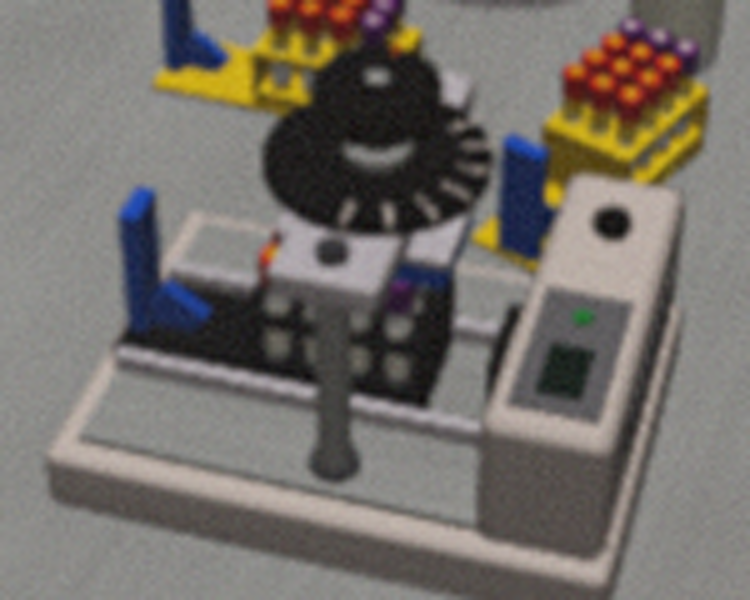

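View pics/ct.png

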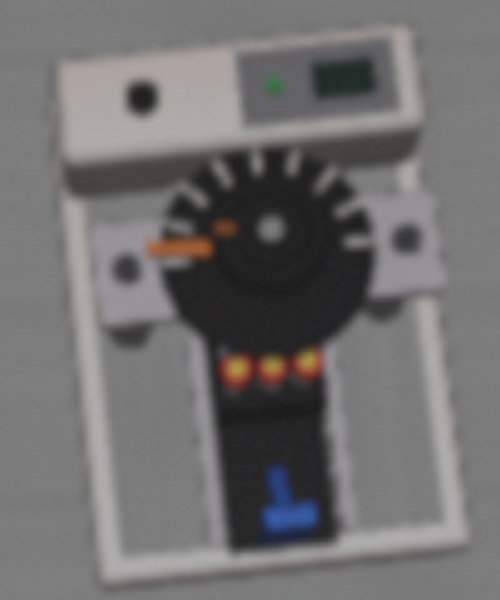

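```bash
python3 - <<'E'
from h import *
T=lambda u,v:(270+(u+.5)/5-.5,125+(v+.5)/5-.5)
S=lambda u,v:(220+(u+.5)/5-.5,190+(v+.5)/5-.5)
L=onz('top',T(127,269),.188);Rr=onz('top',T(407,238),.188)
d=L-Rr; print('bolts',L,Rr,np.linalg.norm(d),'c',(L+Rr)/2,'yaw',np.degrees(np.arctan2(-d[0],d[1])))
for z,name,a in((.05,'deck',[(105,583),(468,548)]),):
    P=[onz('top',T(*p),z) for p in a];d=P[0]-P[1];print(name,P,np.linalg.norm(d),np.degrees(np.arctan2(-d[0],d[1])), 'mid',(P[0]+P[1])/2)
a,b=onz('top',T(60,62),.12),onz('top',T(413,27),.12);d=a-b;print('rear edge yaw',np.degrees(np.arctan2(-d[0],d[1])))
print('hub top',tri(S(378,76),T(272,229)))
for n in('side','top'):
    im=viewer.get_image(n); h=cv2.cvtColor(im,cv2.COLOR_RGB2HSV)
    m=cv2.inRange(h,(105,120,50),(125,255,255)); c=cv2.connectedComponentsWithStats(m)
    for s,ce in zip(c[2],c[3]): 
        if s[4]>15: print(n,s,ce)
print('handle top tri',tri(S(139,196),T(291,517)))
print('handle wh z.16',[onz('top',T(*p),.15) for p in((263,517),(318,513),(290,503),(290,532))])
for q in((148,248),(212,248),(181,248),(236,227)): print(onz('top',T(*q),.21))
E
```

```text
bolts [ 0.63659773 -0.01677271  0.188     ] [ 0.64911908 -0.16665145  0.188     ] 0.15040086522085847 c [ 0.6428584  -0.09171208  0.188     ] yaw 4.775586076625373
deck [array([0.48429105, 0.00182906, 0.05      ]), array([ 0.4990999 , -0.20959262,  0.05      ])] 0.21193967916271478 4.00669003393255 mid [ 0.49169547 -0.10388178  0.05      ]
rear edge yaw 4.053952132320367
hub top (array([ 0.64162979, -0.09147363,  0.2427887 ]), np.float64(0.0007183748303941734))
side [     0      0    560    420 233638] [279.83716262 209.79265787]
side [182  61  42  24 749] [201.7917223   72.66755674]
side [354 159   9   8  55] [357.78181818 162.29090909]
side [253 181  12  22 111] [256.3963964  193.83783784]
side [321 217   9  24 165] [324.3030303  228.50909091]
side [244 228  19  28 216] [250.65740741 244.93518519]
side [300 243  10   5  29] [304.34482759 245.03448276]
side [183 303  22  17 151] [193.8807947  311.18543046]
side [138 332  14  14  84] [145.57142857 339.83333333]
top [     0      0    560    420 234765] [279.41504483 209.46424723]
top [163 159  10   9  73] [167.23287671 163.10958904]
top [251 175  11   9  45] [257.97777778 180.04444444]
top [322 218  12  15 111] [326.7027027  226.25225225]
top [433 257  20  17 140] [444.54285714 265.17142857]
top [217 268  10  12  43] [222.25581395 276.09302326]
handle top tri (array([ 0.5085076 , -0.10147286,  0.13851332]), np.float64(0.002206543199121513))
handle wh z.16 [array([ 0.50636024, -0.08627192,  0.15      ]), array([ 0.50772644, -0.11595753,  0.15      ]), array([ 0.51358758, -0.10110068,  0.15      ]), array([ 0.49781218, -0.10048952,  0.15      ])]
[ 0.6419703  -0.02823752  0.21      ]
[ 0.640938   -0.06179078  0.21      ]
[ 0.64143715 -0.04554505  0.21      ]
[ 0.65193592 -0.07475907  0.21      ]
```

```bash
python3 - <<'E'
from h import *
T=lambda u,v:(270+(u+.5)/5-.5,125+(v+.5)/5-.5)
yaw=np.radians(4.4);O=np.array([.642,-.0917,0]);M=R.from_euler('z',yaw).as_matrix()
loc=lambda P:M.T@(P-O)
print('rack front',loc(onz('top',T(283,548),.055)), 'handle',loc(onz('top',T(290.5,517),.139)),'first cap row',loc(onz('top',T(272,368),.135)))
for p in((165,150),(370,150),): pass
print('collar L/R',loc(onz('top',T(165,240),.2)),loc(onz('top',T(375,230),.2)),'bot',loc(onz('top',T(270,348),.2)))
# home handle
q0=np.array(manip.current_q())
def ori(yw,tilt=0):
    # tool z down, x along yaw direction; tilt leans body toward -x local
    return R.from_euler('z',yw)*R.from_euler('y',-tilt)*R.from_euler('x',np.pi)
for tilt in (0,10,15,20,25):
    Rr=R.from_matrix(M)*R.from_euler('y',-np.radians(tilt))*R.from_euler('x',np.pi)*R.from_euler('z',np.pi/2)
    print(tilt,Rr.as_matrix()[:,2],[None if manip.solve_ik(O+M@np.array([x,0,.085]),Rr.as_quat()) is None else 'ok' for x in(-.2,-.16,-.12,-.1)])
for a in range(0,360,20):
    Rr=R.from_euler('z',np.radians(a))*R.from_euler('x',np.pi)
    q=manip.solve_ik(O+[0,0,.214],Rr.as_quat()); print(a,None if q is None else np.round(q,2))
E
```

```text
rack front [-0.14100009  0.00052715  0.055     ] handle [-0.13486423  0.00028312  0.139     ] first cap row [-0.05068991  0.00053857  0.135     ]
collar L/R [0.01087624 0.0536328  0.2       ] [ 0.00440347 -0.057354    0.2       ] bot [-0.05319767  0.00509819  0.2       ]
0 [ 9.39537122e-18 -1.22103746e-16 -1.00000000e+00] ['ok', 'ok', 'ok', 'ok']
10 [ 0.17313639  0.01332212 -0.98480775] ['ok', 'ok', 'ok', 'ok']
15 [ 0.25805624  0.01985635 -0.96592583] ['ok', 'ok', 'ok', 'ok']
20 [ 0.34101213  0.02623945 -0.93969262] ['ok', 'ok', 'ok', 'ok']
25 [ 0.4213727   0.03242286 -0.90630779] [None, 'ok', 'ok', 'ok']
0 [-0.05  0.48  0.21  1.59 -0.11  1.09  0.18]
20 [-0.02  0.48  0.17  1.58 -0.09  1.09  0.52]
40 [ 0.01  0.48  0.13  1.58 -0.07  1.09  0.85]
60 [ 0.04  0.47  0.09  1.58 -0.05  1.09  1.18]
80 [ 0.06  0.47  0.05  1.58 -0.03  1.09  1.52]
100 [ 0.09  0.47  0.02  1.58 -0.01  1.09  1.85]
120 [ 0.14  0.48 -0.05  1.58  0.03  1.09  2.17]
140 [ 0.2   0.48 -0.13  1.58  0.07  1.09  2.49]
160 [ 0.88  0.86 -1.3   1.55  0.84  1.38  2.29]
180 [-0.68  0.9   1.35  1.61 -0.9   1.38 -2.36]
200 [-0.68  0.9   1.35  1.61 -0.9   1.38 -2.01]
220 [-0.62  0.74  1.13  1.6  -0.7   1.25 -1.8 ]
240 [-0.51  0.63  0.91  1.6  -0.53  1.17 -1.58]
260 [-0.15  0.49  0.35  1.59 -0.18  1.09 -1.5 ]
280 [-0.14  0.49  0.33  1.59 -0.17  1.09 -1.16]
300 [-0.12  0.49  0.31  1.59 -0.16  1.09 -0.82]
320 [-0.1   0.48  0.28  1.59 -0.15  1.09 -0.48]
340 [-0.08  0.48  0.25  1.59 -0.13  1.09 -0.15]
```

```bash
cat >> h.py <<'E'
yaw=np.radians(4.4);O=np.array([.642,-.0917,0]);M=R.from_euler('z',yaw).as_matrix()
loc=lambda P:M.T@(np.asarray(P)-O)
W=lambda x,y,z:O+M@np.array([x,y,z])
Qp=(R.from_matrix(M)*R.from_euler('y',-np.radians(15))*R.from_euler('x',np.pi)*R.from_euler('z',np.pi/2)).as_quat()
E
python3 - <<'E'
from h import *
effector.close(f_grip=20)
manip.move_pose(W(-.2,0,.26),Qp); print(manip.current_clock(),manip.current_q())
manip.servo_line(W(-.2,0,.085),vel=.2)
print(manip.current_clock(),loc(manip.current_tool_pos()),manip.current_force(),manip.current_finger_gap())
manip.servo_line(W(-.165,0,.085),vel=.1)
print(manip.current_clock(),loc(manip.current_tool_pos()),manip.current_force())
for n in("side","top"): cv2.imwrite(f"pics/{n}1.png",viewer.get_image(n)[:,:,::-1])
s=cv2.imread('pics/side1.png')[170:310,200:370];t=cv2.imread('pics/top1.png')[125:265,250:390]
cv2.imwrite('pics/c1.png',np.hstack([cv2.resize(s,(480,400)),cv2.resize(t,(320,400))])) 
E
```

```text
4.3667 [-0.30419827 -0.11026856  0.51392694  2.19568116 -0.02845942  0.79126118
 -1.26061251]
5.3917 [-0.19962034 -0.00030279  0.08530754] [ 0.02998029 -0.44210683  0.34160558] 0.00047023116105891994
5.8917 [-0.164971    0.00020667  0.08521061] [ 0.76220225 -0.05738514 -0.25739432]
```

View pics/c1.png

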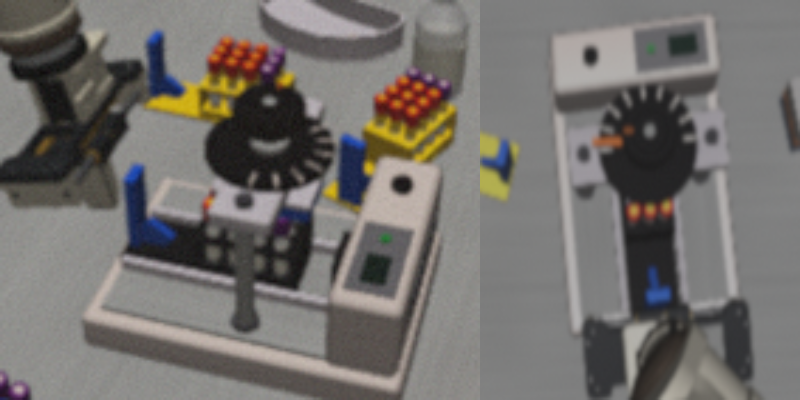

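The gripper is in front of the blue handle, at (135,205) in the crop, and centred on it. Nothing has moved. Next I push slowly while reading the force.

```bash
python3 - <<'E'
from h import *
print(proj('side',manip.current_tool_pos()),proj('top',manip.current_tool_pos()))
ux=M[:,0]; f0=np.array(manip.current_force())@ux; x=-.165; hist=[]; home=False
while x<-.10:
    st=.002 if x<-.128 else .0007
    x+=st; manip.servo_line(W(x,0,.085),vel=.03 if st>.001 else .015)
    f=-(np.mean([np.array(manip.current_force())@ux for _ in range(3)]))+f0
    hist.append((round(x,4),round(loc(manip.current_tool_pos())[0],4),round(f,2)))
    if f>7: home=True;break
print(hist,home,manip.current_clock(),manip.current_force(),manip.current_wrist_torque())
E
```

```text
[[237.50022009 242.21536442]] [[327.90646343 241.50870225]]
[(-0.163, np.float64(-0.1632), np.float64(-0.07)), (-0.161, np.float64(-0.1609), np.float64(0.31)), (-0.159, np.float64(-0.1588), np.float64(-0.03)), (-0.157, np.float64(-0.1568), np.float64(0.3)), (-0.155, np.float64(-0.1548), np.float64(0.17)), (-0.153, np.float64(-0.1528), np.float64(0.49)), (-0.151, np.float64(-0.1508), np.float64(1.09)), (-0.149, np.float64(-0.1493), np.float64(-0.16)), (-0.147, np.float64(-0.1474), np.float64(2.47)), (-0.145, np.float64(-0.1449), np.float64(1.53)), (-0.143, np.float64(-0.1427), np.float64(1.31)), (-0.141, np.float64(-0.1407), np.float64(1.13)), (-0.139, np.float64(-0.1387), np.float64(2.01)), (-0.137, np.float64(-0.1367), np.float64(1.17)), (-0.135, np.float64(-0.1348), np.float64(0.62)), (-0.133, np.float64(-0.1328), np.float64(2.04)), (-0.131, np.float64(-0.1308), np.float64(1.56)), (-0.129, np.float64(-0.1287), np.float64(0.92)), (-0.127, np.float64(-0.1268), np.float64(1.86)), (-0.1263, np.float64(-0.1263), np.float64(1.87)), (-0.1256, np.float64(-0.1256), np.float64(1.88)), (-0.1249, np.float64(-0.1249), np.float64(2.63)), (-0.1242, np.float64(-0.1241), np.float64(1.81)), (-0.1235, np.float64(-0.1234), np.float64(2.55)), (-0.1228, np.float64(-0.1227), np.float64(2.62)), (-0.1221, np.float64(-0.122), np.float64(1.89)), (-0.1214, np.float64(-0.1213), np.float64(1.51)), (-0.1207, np.float64(-0.1206), np.float64(2.03)), (-0.12, np.float64(-0.1199), np.float64(1.96)), (-0.1193, np.float64(-0.1192), np.float64(2.44)), (-0.1186, np.float64(-0.1185), np.float64(1.92)), (-0.1179, np.float64(-0.1181), np.float64(3.41)), (-0.1172, np.float64(-0.1179), np.float64(5.05)), (-0.1165, np.float64(-0.1178), np.float64(8.24))] True 14.4917 [-7.78125711 -0.66264941  5.29205619] [-1.45450756e-01  1.75326791e+00 -2.89242505e-04]
```

The push met a clear rise at TCP local x = -0.118, with about 2 N sliding and 8 N at the end. That is 32 mm of travel, against an expected 31 mm from rack front -0.141 to home -0.110. I back off and check.

```bash
python3 - <<'E'
from h import *
manip.servo_line(W(-.19,0,.085),vel=.15)
manip.servo_line(W(-.2,0,.28),vel=.25)
effector.open_jaws()
print(manip.current_clock())
for n in("side","top"): cv2.imwrite(f"pics/{n}2.png",viewer.get_image(n)[:,:,::-1])
s=cv2.imread('pics/side2.png')[190:310,220:370];t=cv2.imread('pics/top2.png')[125:245,270:370]
cv2.imwrite('pics/c2.png',np.hstack([cv2.resize(s,(480,400)),cv2.resize(t,(320,400))])) 
im=cv2.cvtColor(cv2.imread('pics/side2.png'),cv2.COLOR_BGR2HSV)
m=cv2.inRange(im,(105,120,50),(125,255,255)); c=cv2.connectedComponentsWithStats(m)
for s,ce in zip(c[2],c[3]):
    if 15<s[4]<300: print(s,ce)
P0=W(-.135,0,.09);P1=W(-.103,0,.09);print(proj('side',[P0,P1]))
E
```

```text
17.525
[354 159   9   8  52] [357.75       162.13461538]
[252 181  13  22 111] [256.40540541 193.75675676]
[321 217   9  24 165] [324.2969697 228.4      ]
[255 230  18  29 217] [261.5483871 247.1843318]
[300 243  10   4  20] [304.35 244.6 ]
[183 303  22  17 149] [193.91946309 311.15436242]
[138 332  14  14  84] [145.57142857 339.83333333]
[[247.67881696 242.95430701]
 [258.59936944 245.19879788]]
```

View pics/c2.png

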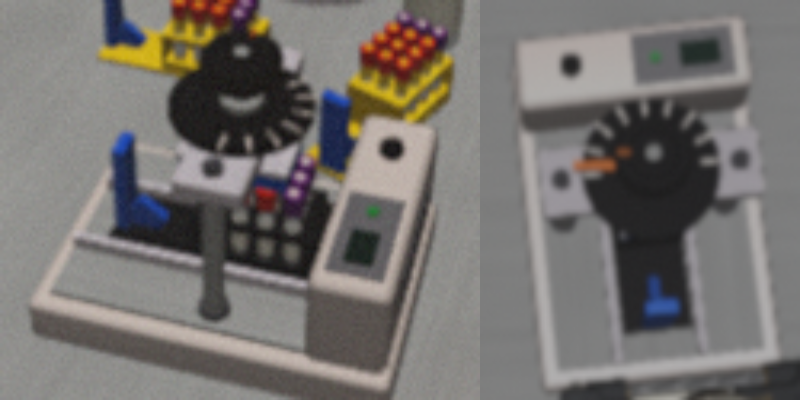

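The handle moved 11 px in the side view, (250.7,244.9) to (261.5,247.2), which matches the 32 mm prediction. The rack is in against the stop, and the pointer is still on the left at (590,163) in the crop. Next is the wheel.

```bash
python3 - <<'E'
from h import *
C=np.array([.642,-.0916])
for a in(125,130,135):
    Q=(R.from_euler('z',np.radians(a))*R.from_euler('x',np.pi)).as_quat()
    q=manip.solve_ik([*C,.3],Q); print(a,None if q is None else np.round(q,3))
Q=(R.from_euler('z',np.radians(130))*R.from_euler('x',np.pi)).as_quat()
q=manip.solve_ik([*C,.3],Q); assert 2<q[6]<2.5
manip.move_pose([*C,.3],Q)
f0=np.array(manip.current_force()); print(manip.current_clock(),f0)
manip.servo_line([*C,.226],vel=.12)
for z in(.222,.218,.215,.212):
    manip.servo_line([*C,z],vel=.03); f=np.array(manip.current_force())-f0
    print(z,np.round(f,2),manip.current_tool_pos())
    if f[2]>4: print('contact');break
print(np.round(manip.current_q(),3),manip.current_clock())
for n in("side","top"): cv2.imwrite(f"pics/{n}3.png",viewer.get_image(n)[:,:,::-1])
s=cv2.imread('pics/side3.png')[160:280,220:370];t=cv2.imread('pics/top3.png')[125:245,270:370]
cv2.imwrite('pics/c3.png',np.hstack([cv2.resize(s,(480,400)),cv2.resize(t,(320,400))])) 
E
```

```text
125 [ 0.872  0.753 -1.302  1.452  0.723  1.477  1.761]
130 [ 0.872  0.753 -1.302  1.452  0.723  1.477  1.849]
135 [ 0.872  0.753 -1.302  1.452  0.723  1.477  1.936]Traceback (most recent call last):
  File "<stdin>", line 7, in <module>
AssertionError
```

```bash
python3 - <<'E'
from h import *
C=np.array([.642,-.0916])
manip.movej([.14,.35,-.05,1.58,.03,1.21,2.25])
print(manip.current_clock(),manip.current_tool_pos())
for a in(125,130,135):
    Q=(R.from_euler('z',np.radians(a))*R.from_euler('x',np.pi)).as_quat()
    for z in(.3,.212):
        q=manip.solve_ik([*C,z],Q); print(a,None if q is None else np.round(q,3))
E
```

```text
20.6 [ 0.60797273 -0.0929676   0.29241954]
125 [ 0.139  0.409 -0.053  1.478  0.022  1.254  2.265]
125 [ 0.139  0.477 -0.054  1.58   0.028  1.085  2.26 ]
130 [ 0.149  0.41  -0.067  1.478  0.028  1.255  2.347]
130 [ 0.149  0.478 -0.068  1.579  0.035  1.086  2.342]
135 [ 0.159  0.41  -0.082  1.478  0.034  1.255  2.43 ]
135 [ 0.159  0.478 -0.081  1.579  0.042  1.086  2.424]
```

```bash
python3 - <<'E'
from h import *
C=np.array([.642,-.0916])
Q=(R.from_euler('z',np.radians(132))*R.from_euler('x',np.pi)).as_quat()
manip.move_pose([*C,.29],Q)
f0=np.array(manip.current_force()); print(manip.current_clock(),f0)
manip.servo_line([*C,.226],vel=.12)
for z in(.221,.217,.213):
    manip.servo_line([*C,z],vel=.03); f=np.array(manip.current_force())-f0
    print(z,np.round(f,2),manip.current_tool_pos())
    if f[2]>4: print('contact');break
print(np.round(manip.current_q(),3),manip.current_clock())
for n in("side","top"): cv2.imwrite(f"pics/{n}3.png",viewer.get_image(n)[:,:,::-1])
s=cv2.imread('pics/side3.png')[160:280,220:370];t=cv2.imread('pics/top3.png')[125:245,270:370]
cv2.imwrite('pics/c3.png',np.hstack([cv2.resize(s,(480,400)),cv2.resize(t,(320,400))])) 
E
```

```text
20.8667 [-0.32653461 -0.19865834 -1.04754843]
0.221 [0.26 0.64 0.65] [ 0.64208529 -0.09158893  0.22122473]
0.217 [0.12 0.37 1.24] [ 0.6417797  -0.09156595  0.21667663]
0.213 [-0.12  0.42  1.24] [ 0.64177145 -0.09158164  0.21262094]
[ 0.153  0.477 -0.073  1.578  0.038  1.088  2.375] 22.4333
```

View pics/c3.png

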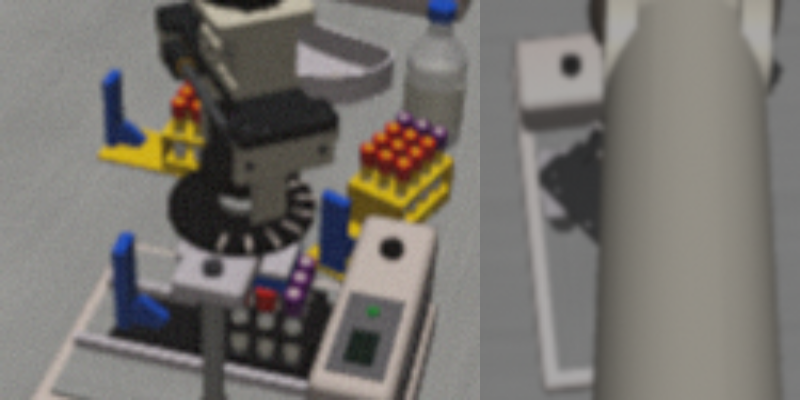

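The fingers straddle the wheel rim, just above the collar, with the finger tip at about (265,222) in the crop. Close and turn the first 0.3 rad, since touch cannot come before 0.4, to learn the torque baseline and noise.

```bash
python3 - <<'E'
from h import *
import json
t0=np.array(manip.current_wrist_torque());f0=np.array(manip.current_force())
effector.close(f_grip=45)
print(manip.current_clock(),manip.current_finger_gap(),np.array(manip.current_force())-f0,'t0',t0,manip.current_wrist_torque(),manip.current_tool_pos())
q=np.array(manip.current_q());print(q[6]);q0=q.copy();log=[]
for i in range(1,7):
    q=q0.copy();q[6]-=.05*i;manip.movej(q)
    T=[]
    for _ in range(4): T.append(manip.current_wrist_torque()[2]);
    log.append((.05*i,manip.current_q()[6],float(np.mean(T)),float(np.std(T)),manip.current_tau()[6],manip.current_clock()))
json.dump([list(q0),[ [float(v) for v in l] for l in log]],open('log.json','w'))
print(np.round(log,3)); print(manip.current_force(),manip.current_tool_pos())
E
```

```text
23.125 0.06108092751615476 [-3.1333901   1.40886008  2.79220881] t0 [0.07302635 0.0195323  0.06520498] [ 0.6341128   0.81836943 -0.02358831] [ 0.64135781 -0.0909044   0.21295981]
2.3746555331580943
[[ 0.05   2.325 -0.293  0.     0.161 23.375]
 [ 0.1    2.276 -0.297  0.     0.171 23.625]
 [ 0.15   2.227 -0.377  0.     0.176 23.875]
 [ 0.2    2.177 -0.347  0.     0.178 24.125]
 [ 0.25   2.127 -0.292  0.     0.179 24.375]
 [ 0.3    2.077 -0.352  0.     0.179 24.625]]
[-2.73631889  1.66339586  2.06384715] [ 0.64127277 -0.09071389  0.21297083]
```

```bash
cat > turn.py <<'E'
from h import *
import json,sys
q0,log=json.load(open('log.json'));q0=np.array(q0)
n=len(log);N=int(sys.argv[1]);hit=0
base=np.median([l[4] for l in log[3:]])
for i in range(n+1,n+1+N):
    q=q0.copy();q[6]-=.05*i;manip.movej(q)
    T=[];J=[]
    for _ in range(4): manip.sleep(.02);T.append(manip.current_wrist_torque()[2]);J.append(manip.current_tau()[6])
    log.append([.05*i,float(manip.current_q()[6]),float(np.mean(T)),float(np.std(T)),float(np.mean(J)),float(manip.current_clock())])
    print(np.round(log[-1],3))
    w=-np.mean([l[2] for l in log[-3:]])+np.mean([l[2] for l in log[3:-4]]) if len(log)>12 else 0
    hit=hit+1 if abs(log[-1][4]-base)>.045 else 0
    if hit>=3 or w>.08: print('HIT',hit,w);break
json.dump([list(q0),log],open('log.json','w'))
print(manip.current_force(),manip.current_tool_pos(),manip.current_finger_gap())
E
python3 turn.py 8
```

```text
[ 3.5000e-01  2.0270e+00 -2.8700e-01  2.1000e-02  2.3000e-01  2.4942e+01]
[ 4.0000e-01  1.9760e+00 -2.9000e-01  1.9000e-02  2.3600e-01  2.5258e+01]
[ 0.45   1.927 -0.327  0.028  0.279 25.575]
HIT 3 0
[-3.92566884  2.79007736  3.58229097] [ 0.64124829 -0.09059233  0.21294541] 0.060825398711581
```

The tau jump came from the added dwell, so it isn't a usable baseline. It also appeared before 0.4 rad, while the wrist torque stayed flat. From here I rely on the averaged wrist torque.

```bash
cat > turn.py <<'E'
from h import *
import json,sys
q0,log=json.load(open('log.json'));q0=np.array(q0)
n=len(log);N=int(sys.argv[1])
for i in range(n+1,n+1+N):
    q=q0.copy();q[6]-=.05*i;manip.movej(q)
    T=[];J=[]
    for _ in range(6): manip.sleep(.017);T.append(manip.current_wrist_torque()[2]);J.append(manip.current_tau()[6])
    log.append([.05*i,float(manip.current_q()[6]),float(np.mean(T)),float(np.std(T)),float(np.mean(J)),float(manip.current_clock())])
    print(*np.round(log[-1],3))
    w=-np.mean([l[2] for l in log[-3:]])+np.median([l[2] for l in log[:-4]])
    if w>.065: print('HIT',w);break
json.dump([list(q0),log],open('log.json','w'))
print(manip.current_force(),manip.current_tool_pos(),manip.current_finger_gap())
E
python3 turn.py 12
```

```text
0.5 1.877 -0.325 0.019 0.294 25.925
0.55 1.827 -0.33 0.025 0.294 26.275
0.6 1.777 -0.317 0.029 0.294 26.625
0.65 1.727 -0.312 0.041 0.294 26.975
0.7 1.677 -0.321 0.018 0.294 27.325
0.75 1.627 -0.314 0.033 0.271 27.675
0.8 1.577 -0.228 0.033 0.204 28.025
0.85 1.527 -0.218 0.03 0.197 28.375
0.9 1.477 -0.209 0.012 0.189 28.725
0.95 1.427 -0.211 0.032 0.182 29.075
1.0 1.377 -0.194 0.031 0.175 29.425
1.05 1.327 -0.202 0.043 0.168 29.775
[-3.74046539  4.1163027   3.56098784] [ 0.64126754 -0.09021026  0.21297937] 0.061383915991827694
```

The torque dropped at 0.75–0.8 rad, which could mean slip. I look at the pointer.

```bash
python3 - <<'E'
from h import *
for n in("side","top"): cv2.imwrite(f"pics/{n}4.png",viewer.get_image(n)[:,:,::-1])
s=cv2.imread('pics/side4.png')[185:265,250:350];t=cv2.imread('pics/top4.png')[125:225,270:370]
cv2.imwrite('pics/c4.png',np.hstack([cv2.resize(s,(480,384),interpolation=2),cv2.resize(t,(320,384))])) 
E
```

```text
(no output)
```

View pics/c4.png

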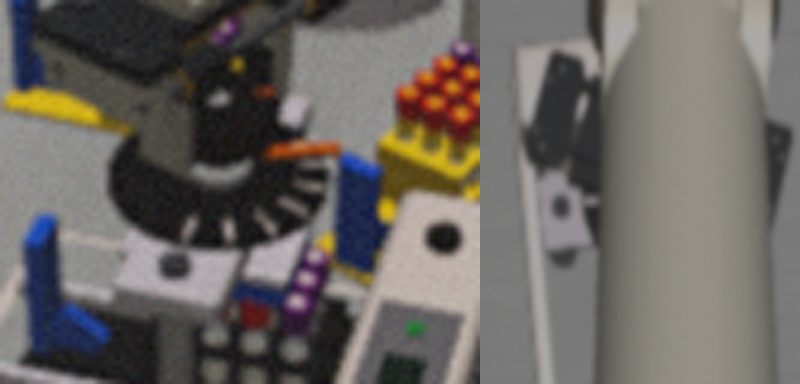

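The pointer is visible in the crop, from (268,152) to its tip at (340,147). I compute its angle.

```bash
cat >> h.py <<'E'
def pointer(tag):
    im=viewer.get_image('side'); cv2.imwrite(f'pics/{tag}.png',im[:,:,::-1])
    h=cv2.cvtColor(im,cv2.COLOR_RGB2HSV); m=cv2.inRange(h,(5,130,110),(17,255,255)); m[:,:288]=0;m[:200]=0;m[250:]=0;m[:,345:]=0
    c=cv2.connectedComponentsWithStats(m)
    out=[]
    for i in range(1,c[0]):
        if c[2][i][4]<12: continue
        ys,xs=np.nonzero(c[1]==i)
        P=np.array([loc(onz('side',(x,y),.204)) for x,y in zip(xs,ys)])[:,:2]
        r=np.linalg.norm(P,axis=1); k=r>np.quantile(r,.6)
        out.append((c[2][i].tolist(),float(np.degrees(np.arctan2(*P.mean(0)[::-1]))),float(np.degrees(np.arctan2(*P[k].mean(0)[::-1]))),float(r.min()),float(r.max())))
    return out
E
python3 - <<'E'
from h import *
for o in pointer('side5'): print(o)
h=lambda p:loc(onz('top',p,.204))
T=lambda u,v:(270+(u+.5)/5-.5,125+(v+.5)/5-.5)
for p in((148,248),(165,248),(181,248),(212,248)):
    P=h(T(*p));print(np.linalg.norm(P[:2]),np.degrees(np.arctan2(P[1],P[0])))
E
```

```text
([339, 201, 6, 7, 21], 43.107716691628006, 45.54717110300384, 0.1227801866286551, 0.14934086530083623)
([306, 214, 15, 4, 34], 28.780335710246593, 27.10594856747721, 0.02828386979877, 0.0635508950120188)
0.06346335997537053 84.18430134602514
0.054495273178238005 84.24187340895988
0.046058329829579144 84.3160765121334
0.029721570574512357 84.57770181595197
```

```bash
python3 - <<'E'
import cv2,numpy as np
a=cv2.imread('pics/side2.png')[225:285,270:340];b=cv2.imread('pics/side5.png')[225:285,270:340]
cv2.imwrite('pics/c5.png',np.hstack([cv2.resize(x,(395,340),interpolation=2) for x in(a,b)]))
E
```

```text
(no output)
```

View pics/c5.png

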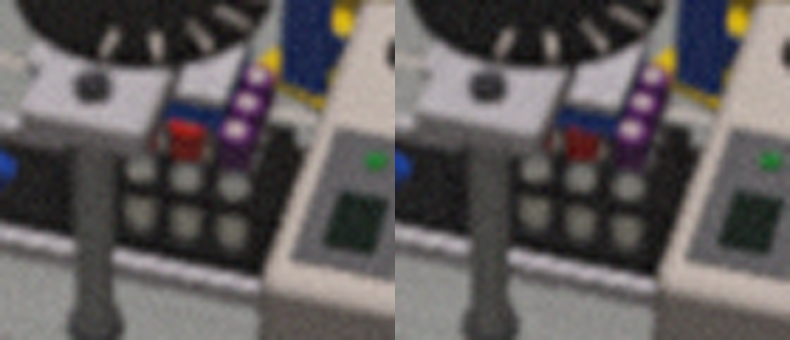

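```bash
python3 - <<'E'
import json,numpy as np
q0,log=json.load(open('log.json'))
for l in log: print(round(l[0],2),round((l[1]-(q0[6]-l[0]))*1e3,2),round(l[2],3),round(l[4],4))
E
```

```text
0.05 0.73 -0.293 0.1611
0.1 1.63 -0.297 0.1712
0.15 1.92 -0.377 0.1763
0.2 2.06 -0.347 0.1781
0.25 2.12 -0.292 0.1787
0.3 2.12 -0.352 0.1788
0.35 1.96 -0.287 0.2304
0.4 1.71 -0.29 0.2357
0.45 1.92 -0.327 0.279
0.5 1.93 -0.325 0.2938
0.55 1.94 -0.33 0.2938
0.6 1.92 -0.317 0.2939
0.65 1.92 -0.312 0.294
0.7 1.96 -0.321 0.2941
0.75 1.95 -0.314 0.2711
0.8 2.06 -0.228 0.2038
0.85 2.11 -0.218 0.1967
0.9 2.04 -0.209 0.1894
0.95 2.1 -0.211 0.1822
1.0 2.11 -0.194 0.175
1.05 2.15 -0.202 0.1678
```

The change at 0.75 is a step of about 0.08, followed by a slope of 0.145 Nm/rad. Those are exactly the pad-contact magnitudes (15 N and 30 N/rad × 5 mm/rad), only with opposite sign at rest. In the picture the pad has also come down over the red cap. I go on a little, which is safe under this reading (at most 31 N), to see whether another step appears.

```bash
python3 turn.py 4; python3 -c "
from h import *
for o in pointer('side6'): print(o)
print(manip.current_clock())"
```

```text
1.1 1.277 -0.181 0.027 0.161 30.275
1.15 1.227 -0.171 0.021 0.153 30.625
1.2 1.177 -0.18 0.028 0.146 30.975
1.25 1.127 -0.172 0.025 0.139 31.325
[-4.81701501  3.53727871  3.325099  ] [ 0.64133037 -0.09008968  0.2129565 ] 0.061511997276776295
([333, 200, 8, 6, 22], 49.16131834489798, 50.65213564229531, 0.1158458611024175, 0.14330461753587936)
([339, 201, 6, 7, 22], 42.807740467625976, 45.094645074775016, 0.1227801866286551, 0.14934086530083623)
([305, 217, 16, 3, 35], 17.023769331019473, 15.198133103855428, 0.024528178526217297, 0.0617249602053082)
31.375
```

The slope continues at 0.143 Nm/rad, and the pointer (28.8° to 17.0°) follows the gripper without slip. That puts touch at about 0.74 rad, pointer about 46° left, so the target is about 1.525 rad, pointer about 1° left.

```bash
python3 turn.py 5; python3 - <<'E'
from h import *
import json
q0,log=json.load(open('log.json'));q=np.array(q0);q[6]-=1.525;manip.movej(q);manip.sleep(.1)
print(manip.current_tau()[6]);print(pointer('side7')[-1]);print(manip.current_clock())
s=cv2.imread('pics/side7.png')[185:285,250:350]
cv2.imwrite('pics/c7.png',cv2.resize(s,(600,600),interpolation=2))
E
```

```text
1.3 1.077 -0.155 0.03 0.132 31.725
1.35 1.027 -0.139 0.034 0.125 32.075
1.4 0.977 -0.138 0.024 0.117 32.425
1.45 0.927 -0.117 0.028 0.11 32.775
1.5 0.877 -0.132 0.027 0.103 33.125
[-3.81355001  5.32914402  2.26222472] [ 0.64146672 -0.08998596  0.21296155] 0.06128040362600444
0.021032658987678587
([302, 218, 18, 6, 49], 2.2064962558137577, 0.38320779755416257, 0.01709079490882941, 0.06199172907849816)
33.525
```

View pics/c7.png

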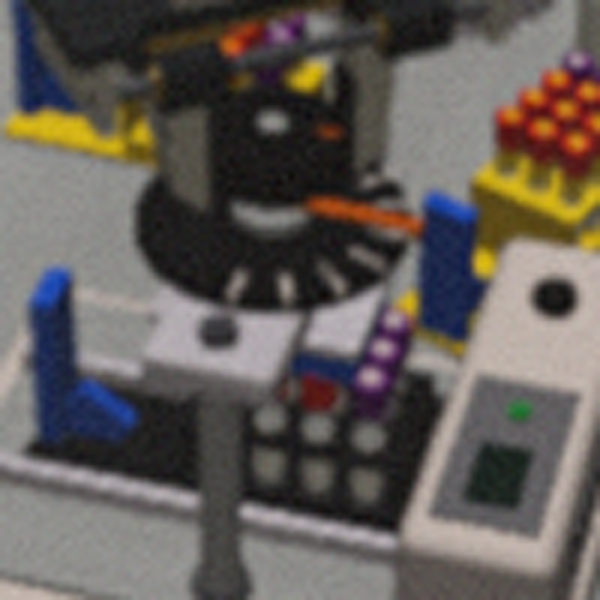

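Pointer at about 1–2° left. As an independent check of the touch, I measure whether the plate has stopped descending, using the sub-pixel shift of the pad/plate region between the saved pictures.

```bash
python3 - <<'E'
from h import *
P=W(.03,-.02,.15);print(proj('side',[P,P-[0,0,.005]]))
ims={k:cv2.cvtColor(cv2.imread(f'pics/side{k}.png'),cv2.COLOR_BGR2LAB).astype(np.float32) for k in(2,3,5,6,7)}
r,c=slice(234,251),slice(300,312)
for ref in(2,7):
  for k in ims:
    print(ref,k,[ (np.round(cv2.phaseCorrelate(np.ascontiguousarray(ims[ref][r,c,ch]),np.ascontiguousarray(ims[k][r,c,ch]))[0],2).tolist()) for ch in(0,2)])
# column profile of b channel (blue pad) at columns 301..309, sheared along pad's bottom edge
for k in ims: print(k,[int(v) for v in ims[k][236:256,301:307,2].mean(1)])
for k in ims: print('a',k,[int(v) for v in ims[k][236:256,301:307,1].mean(1)])
E
```

```text
[[304.2345223  241.79583573]
 [304.20185876 243.3363388 ]]
2 2 [[0.0, 0.0], [0.0, 0.0]]
2 3 [[-0.14, 0.06], [-0.11, 0.03]]
2 5 [[-0.37, 0.34], [-0.09, 1.22]]
2 6 [[-0.34, 0.21], [-0.2, 1.06]]
2 7 [[-0.34, 0.44], [-0.37, 1.08]]
7 2 [[0.34, -0.44], [0.37, -1.08]]
7 3 [[0.29, -0.39], [0.24, -0.91]]
7 5 [[0.03, -0.11], [-0.1, -0.09]]
7 6 [[0.04, -0.11], [0.1, 0.03]]
7 7 [[0.0, 0.0], [0.0, 0.0]]
2 [127, 126, 126, 126, 127, 127, 126, 116, 104, 102, 119, 143, 153, 146, 140, 142, 139, 133, 128, 130]
3 [126, 126, 126, 126, 127, 127, 125, 116, 103, 103, 119, 143, 152, 144, 141, 142, 140, 132, 129, 129]
5 [126, 127, 126, 126, 126, 126, 127, 126, 118, 106, 100, 108, 122, 139, 142, 142, 139, 133, 129, 129]
6 [127, 126, 126, 126, 125, 126, 127, 128, 117, 105, 101, 108, 123, 139, 142, 143, 138, 133, 129, 129]
7 [126, 126, 127, 125, 126, 126, 127, 126, 117, 105, 101, 108, 125, 139, 142, 142, 139, 132, 130, 129]
a 2 [130, 131, 131, 131, 131, 130, 130, 132, 135, 138, 149, 166, 166, 154, 151, 150, 148, 137, 129, 127]
a 3 [130, 130, 131, 131, 131, 130, 130, 131, 136, 138, 148, 166, 167, 155, 150, 151, 149, 138, 129, 128]
a 5 [130, 131, 131, 130, 130, 132, 130, 130, 130, 134, 138, 141, 148, 150, 151, 152, 149, 136, 128, 127]
a 6 [130, 131, 131, 131, 132, 131, 130, 129, 132, 134, 138, 142, 147, 152, 152, 151, 149, 137, 129, 128]
a 7 [130, 130, 130, 131, 131, 131, 131, 131, 132, 135, 138, 142, 147, 151, 151, 152, 148, 137, 129, 127]
```

The plate stopped descending after about 1.15 px (3.7 mm, about 0.74 rad), and it is identical at 1.05, 1.25 and 1.525 rad. That confirms the touch at about 0.74 rad. Now release, rise and check.

```bash
python3 - <<'E'
from h import *
effector.open_jaws(); p=np.array(manip.current_tool_pos())
manip.servo_line([p[0],p[1],.30],vel=.15)
q=np.array(manip.current_q());q[0]+=.5;manip.movej(q)
print(pointer('side8')[-1],manip.current_clock())
t=viewer.get_image('top')[:,:,::-1];cv2.imwrite('pics/top8.png',t)
im=cv2.imread('pics/side8.png')
m=cv2.inRange(cv2.cvtColor(im,cv2.COLOR_BGR2HSV),(105,120,50),(125,255,255));c=cv2.connectedComponentsWithStats(m)
for s,ce in zip(c[2],c[3]):
    if 15<s[4]<300: print(s,ce)
cv2.imwrite('pics/c8.png',np.hstack([cv2.resize(im[190:290,240:340],(400,400),interpolation=2),cv2.resize(t[125:225,270:370],(400,400),interpolation=2)]))
E
```

```text
([302, 218, 18, 6, 48], 2.031198845719549, 0.6641537864359802, 0.01709079490882941, 0.06199172907849816) 36.225
[354 159   9   8  52] [357.75       162.13461538]
[252 181  13  22 115] [256.32173913 193.7826087 ]
[321 217   9  24 165] [324.34545455 228.52727273]
[255 230  18  29 223] [261.48430493 247.31838565]
[299 244  10   5  25] [303.76 246.  ]
[183 303  22  17 149] [194.01342282 311.17449664]
[138 332  14  14  85] [145.54117647 339.87058824]
```

View pics/c8.png

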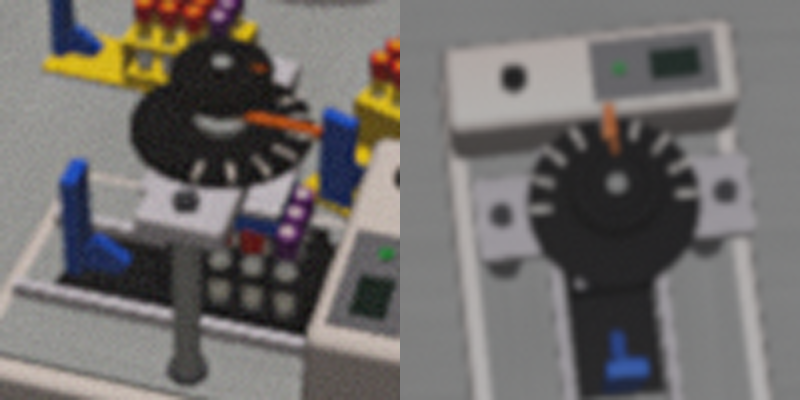

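```bash
python3 -c "
from h import *
manip.hand_in();print(manip.current_clock())"
```

```text
the job is handed in; nothing more can be done
the job is handed in; nothing more can be done
```

The rack is home against the rear stop, the clamp is two divisions past first touch, the wheel is released, and the job was handed in at about 36 s. No verdict was reported.

**Rack:** I pushed it 32 mm by the lower front of its blue handle. Sliding took about 2 N. I stopped at about 8 N, when it came hard against the rear stop. In the last picture the handle is still where it was after the push, (261.5,247.3) px.

**Clamp:** I turned the wheel clockwise in one grasp. The pad touched at about 0.74 rad, and I stopped at 1.525 rad, which is 45° later. By calculation that is about 38 N on the caps, though I could not measure that force directly. The pointer went from about 46° left at touch (back-calculated) to 1–2° left, and it stayed there after release.

**Checks that disagreed:**
- **Torque at touch:** the change showed as a drop in the at-rest readings, not a rise. Its size matched the pad (a step of about 0.08 Nm, then about 0.145 Nm/rad). The pictures agreed too: the plate came down about 3.7 mm and then stopped moving.
- **Wheel angle:** the pointer moved about 0.08 rad less in total than the gripper. The shortfall was already there (0.06 rad) by 1.05 rad. After that they agreed to about half a degree, so I put it down to early slack or measuring error.

**Other things:** in the side view, the blue parts of the other objects on the trolley had not moved.

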